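# Swap the desk lamp's spacer for its lamp head

## Task

Put the desk lamp back together: lift the old plastic spacer sleeve off the lamp's upright shaft and put it in the open beech drawer, then slide the lamp head's collar over the bare shaft and lower it under control, not letting it drop, until it sits fully home on the shoulder with its shade centred over the white bowl. Leave the bowl, the tumbler, the stapler and the jar standing where they are.

Things in the scene. Friction and masses are not known exactly. Their poses are not given: they have to be found in the camera images.
- lamp_foot: Lamp foot, fixed: a beech riser board 90 x 120 mm, top at 48 mm, bitten by a chrome spring clamp that carries the upright shaft. Origin on the desk under the shaft's axis, z up; the clamp's two handles stick out to -y, as far as 111 mm from the axis, all below 75 mm. The white bowl stands on its +x side and the tumbler on its -x side.
- shoulder (a point): Centre of the flat shoulder (chrome, 40 mm across) on the lamp foot, on the shaft's axis, 75 mm above the desk. The spacer stands on it at first; the collar's underside must come to rest on it.
- shaft_tip (a point): Top of the chrome shaft (20 mm diameter, its top 8 mm tapered to 12 mm), 80 mm above the shoulder, 155 mm above the desk.
- spacer: Old spacer sleeve: plain grey plastic tube, outside 36 mm, bore 23.6 mm, 70 mm tall, about 60 g. At first it stands loose over the shaft on the shoulder. Origin at the centre of its lower end, z along the tube.
- spacer_mid (a point): Middle of the spacer sleeve, on its axis, 35 mm from either end.
- lamp_head: Chrome lamp head, about 0.3 kg, standing on the desk: an upright collar, 36 x 36 mm square outside, 80 mm tall, with a round 23.5 mm bore right through; from its +x face a bar 12 mm thick, centred 66 mm up, runs to a conical shade. Origin at the centre of the collar's underside, z up the bore, x towards the shade. Balances near the collar; grip it across its +y and -y faces.
- shade_mouth (a point): Centre of the shade's open mouth (92 mm diameter, facing down), 130 mm from the collar's axis along the head's x, level with the collar's underside. The shade is 70 mm tall.
- unit: Beech drawer unit, fixed, 165 x 190 mm, 100 mm tall. Origin on the desk under its middle; its open front looks to its own -x, at x = -75 mm. It has one drawer.
- unit_drawer0 (a joint): How far the drawer is pulled out towards the unit's -x, in m: 0 shut, 0.118 fully out. It stands open at the start.
- drawer_floor (a point): Centre of the drawer's inner floor, 22 mm above the desk, moving with it; axes as the unit's. Inside: 135 mm (x) by 148 mm (y), 56 mm deep. Front panel 15 mm thick, top 88 mm above the desk, with a knob 35 mm out. Open to above only in front of the unit's face: a length of the joint value less 6 mm, beginning at the inner front wall (x = -67 mm).
- bowl: White ceramic bowl, 110 mm across, 45 mm tall, loose, about 130 mm from the shaft's axis. Origin at the centre of its underside.
- tumbler: Glass tumbler, 66 mm across, 100 mm tall, loose, close to the shaft. Origin at the centre of its underside.
- stapler: Red plastic stapler, 135 mm long (its x), 34 mm wide, 54 mm tall, loose, near the lamp head's collar. Origin under its middle.
- jar: Amber glass jar with a black lid, 52 mm across, 85 mm tall, standing loose on top of the drawer unit. Origin at the centre of its underside.

How it is judged:
On the way, in this order (a step that is already met when the one before it is completed fails the run):
1. the spacer sleeve is off the shaft and let go in the drawer (x of spacer_mid in the frame of drawer_floor between -0.068 and 0.068 m and y of spacer_mid in the frame of drawer_floor between -0.075 and 0.075 m and z of spacer_mid in the frame of drawer_floor between 0 and 0.056 m and contact force between the fingers and spacer below 0.1 N and linear speed of spacer below 0.02 m/s), for 0.2 s.
2. the gripper has guided the collar down the shaft to within 15 mm of the shoulder (z of lamp_head in the frame of shoulder between -0.004 and 0.015 m and horizontal distance between lamp_head and shoulder below 0.004 m and angle between lamp_head's own z axis and vertical below 0.1 rad and contact force between the fingers and lamp_head above 0.5 N), for 0.04 s.
At the end, for the whole second after the job is handed in: The spacer is inside the drawer, its middle below the rim; the lamp head's collar is within 4 mm of the shoulder, upright within 0.1 rad, with the shade's centre within 40 mm (from above) of the bowl's centre; both released and at rest (all of step 1 and z of lamp_head in the frame of shoulder between -0.004 and 0.004 m and horizontal distance between lamp_head and shoulder below 0.004 m and angle between lamp_head's own z axis and vertical below 0.1 rad and horizontal distance between shade_mouth and bowl below 0.04 m and contact force between the fingers and lamp_head below 0.1 N and linear speed of lamp_head below 0.02 m/s); the robot touches nothing.
It fails at once if bowl pushed more than 20 mm or tipped (distance of bowl from where it was at the start of the episode above 0.02 m or angle between bowl's own z axis and vertical above 0.3 rad).
It fails at once if tumbler pushed more than 20 mm or tipped (distance of tumbler from where it was at the start of the episode above 0.02 m or angle between tumbler's own z axis and vertical above 0.3 rad).
It fails at once if stapler pushed more than 20 mm or tipped (distance of stapler from where it was at the start of the episode above 0.02 m or angle between stapler's own z axis and vertical above 0.3 rad).
It fails at once if jar pushed more than 20 mm or tipped (distance of jar from where it was at the start of the episode above 0.02 m or angle between jar's own z axis and vertical above 0.3 rad).
It also fails if it takes over 58 s, if anything falls off the work surface, if the arm or the gripper's body presses on something with over 40 N, if the wrist force passes 120 N, or if a joint passes its speed limit or range.

## Robot

A 6-joint arm with a two-finger parallel gripper is mounted at the origin on the work surface. World frame = base frame: x ahead of the robot, y to its left, z up, the work surface at z = 0. Lengths are in m, angles in rad, forces in N, time in s.
With the tool pointing down it reaches from about 0.35 to 0.85 m from the base axis. Payload 8.1 kg.
Tool frame: the origin (TCP) lies on the centre line of the jaws, within the pads' length; the fingertips stand 17 mm ahead of it and the grasp point (between the pads) lies 2 mm behind it; x points along the fingers, z is the direction in which the jaws open and shut, and the axes are right-handed (so a half turn about x gives the same grasp; the last joint's range is limited). The gripper opens to 93 mm and grips with 3 to 60 N. Pads are 15 mm wide; open, the fingers measure 128 mm over their backs; the gripper's body (75 mm by 188 mm) begins 65 mm behind the grasp point.
Start: joints at [-1.41, 0.13, 1.488, -0, 1.523, -0.085], TCP at [0.146, -0.582, 0.236] pointing down, gripper open.
Joint ranges: [-2.96, 2.96], [-0.89, 2.26], [0.02, 2.5], [-1.34, 4.48], [0, 2.73], [-2.66, 2.66]. Speed limits (rad/s): [2.39, 2.39, 2.79, 3.14, 3.14, 3.14].

## Interface

Orientations are given as a rotation vector (axis times angle).
In Python, from plant import telemetry, optics, workorder gives the robot as it stands.
- The arm moves only by the shell command python3 -m inch 'ROWS' [FORCE]. ROWS is JSON, a list that holds one entry, the list of rows, each a list of 7 numbers: the shift along the tool's x, y, z in m, then the turn, a rotation vector about the tool's x, y, z in rad, then the opening, from 0 (shut) to 1 (fully open). In form: [[[tx, ty, tz, ax, ay, az, grip], ...]]. A call has 1 to 20 rows; each row shifts and turns the pose as measured when the row begins, along the tool's axes as they then stand; what a row does not reach is not made up. A row lasts 1/10 s, in which the tool goes at most 50 mm and 8.59 degrees, less where a joint would pass 70% of its speed; a pose out of reach is approached as far as the arm can. A call is refused whole if a number of a shift passes 0.05 or a number of a turn 0.15, either way. A call with a gripper value outside its range is refused whole. The fingers move at their own pace and stop on an object; FORCE is the grip in N (left out, the last holds). Time passes only in rows, so rows that do not move let the fingers close. It gives the time, the measured TCP pose, the force and the opening at its end, in the units of the state.
- telemetry.read_state(): the state, without advancing time (a new reading comes with each control period).
- optics.read_camera(name): name is "side" or "top" or "wrist"; returns a dict with "frame" (420x560x3 uint8, blue, green, red), "fx", "fy", "cx", "cy" (pixels), "rvec" (rotation vector, rad) and "tvec" (3), from world to camera coordinates, as OpenCV has them. Camera axes: x right, y down, z forward; pixel columns grow to the right and rows downward; lengths in m; the calibration is good to about 2 mm. A picture is of the moment at which its call begins. There is no depth.
- workorder.close_job(): hands the job in, once; it reports no verdict.
The state is a dict: "t": time; "q": joint angles; "dq": joint speeds; "joint_torque": joint torques, N m; "tool_pos": TCP position; "orientation": TCP orientation; "force": force on the tool from outside, world axes, zero at the start; "wrist_torque": the same for the moment, N m; "opening": finger opening in m.
Only numpy, scipy, OpenCV 4.12 (cv2) and the standard library are available. Lean on these libraries where they do the work, as an engineer would, in place of code of your own. Each camera call takes 0.05 s, during which the arm holds its last target. There are 200 camera calls.

## Working session

There is one attempt and no reset: what is moved stays moved. The work goes in short steps, Python scripts to look and compute and a shell command to move; the robot and the scene stay as the last step left them, time stands still between calls to the robot, and variables do not carry over. Pictures are saved under pics/ and viewed, on a budget of 10 in all, crops included, one or two more only if the job needs it, and the job is handed in when it is done.

```bash
ls; mkdir -p pics; python3 - <<'E'
from plant import telemetry, optics
import cv2,numpy as np
print(telemetry.read_state())
for n in ("top","side"):
    c=optics.read_camera(n); cv2.imwrite(f"pics/{n}0.png",c["frame"]); np.savez(f"pics/{n}0.npz",**c)
    R=cv2.Rodrigues(np.array(c["rvec"]))[0]; print(n,c["fx"],c["cx"],c["cy"],(-R.T@np.array(c["tvec"])).round(3),R.round(3).tolist())
E
```

```text
pics
{'t': 0.0, 'q': array([-1.41037730e+00,  1.31153084e-01,  1.48929541e+00,  1.53196135e-05,
        1.52299067e+00, -8.54063491e-02]), 'dq': array([ 0.00108762,  0.00251947,  0.00042665, -0.00155428,  0.00025384,
        0.00084773]), 'joint_torque': array([ 1.52650146e-04, -5.59828091e+01, -4.91771865e+01,  7.67512573e-02,
        3.51332570e-02, -1.36798731e-04]), 'tool_pos': array([ 0.14595032, -0.58141724,  0.23458339]), 'orientation': array([ 1.02748298,  1.31688976, -1.02536861]), 'force': array([-0.2592009 ,  0.54838958, -0.44246512]), 'wrist_torque': array([ 0.05443069, -0.07320338,  0.03029845]), 'opening': 0.09248601806913256}
top 431.6596262002866 276.2572679445051 221.74972754073573 [ 0.404 -0.024  1.041] [[-0.001, -1.0, 0.01], [-0.985, -0.0, -0.172], [0.172, -0.01, -0.985]]
side 425.96080830127175 279.4448923582162 214.92922862570435 [0.305 0.75  0.596] [[-0.934, -0.357, 0.01], [-0.192, 0.479, -0.857], [0.301, -0.802, -0.515]]
```

View pics/top0.png

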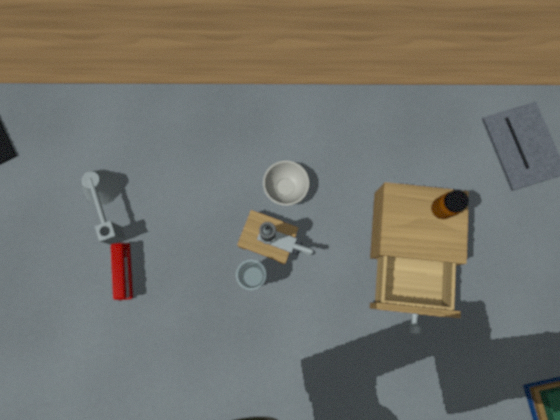

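View pics/side0.png

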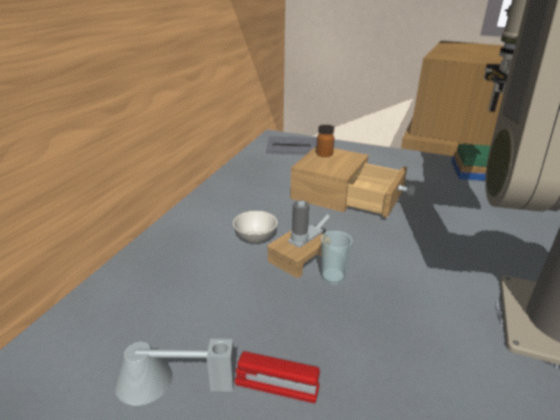

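The top view shows the spacer and shaft near (267,230), the bowl (287,184), the tumbler (252,275) and the collar (105,231). The shade top is at (91,181), the stapler (121,271) and the drawer (418,280). The side view agrees: shaft (300,205), collar top (221,348), drawer (375,188).

I'll zoom in on the parts that matter.

```bash
cat > h.py <<'E'
import cv2,numpy as np
from scipy.spatial.transform import Rotation as Ro
from plant import telemetry, optics
def cam(n,save=None):
    c=optics.read_camera(n)
    if save: cv2.imwrite(f"pics/{save}.png",c["frame"]); np.savez(f"pics/{save}.npz",**c)
    return c
def load(s): return dict(np.load(f"pics/{s}.npz"))
def ray(c,u,v):
    R=cv2.Rodrigues(np.array(c["rvec"]))[0]
    return -R.T@np.array(c["tvec"]).ravel(), R.T@np.array([(u-c["cx"])/c["fx"],(v-c["cy"])/c["fy"],1.])
def onz(c,u,v,z):
    o,d=ray(c,u,v); return (o+d*(z-o[2])/d[2]).round(4)
def proj(c,p):
    K=np.array([[c["fx"],0,c["cx"]],[0,c["fy"],c["cy"]],[0,0,1.]])
    return cv2.projectPoints(np.array([p],float),np.array(c["rvec"]),np.array(c["tvec"]),K,None)[0].ravel().round(1)
def two(c1,p1,c2,p2):
    o1,d1=ray(c1,*p1);o2,d2=ray(c2,*p2)
    s=np.linalg.lstsq(np.c_[d1,-d2],o2-o1,rcond=None)[0]
    a=o1+s[0]*d1;b=o2+s[1]*d2
    return ((a+b)/2).round(4),np.linalg.norm(a-b).round(4)
def tile(c,u,v,w,h,k):
    t=cv2.resize(c["frame"][v:v+h,u:u+w],None,fx=k,fy=k,interpolation=cv2.INTER_CUBIC)
    t=cv2.convertScaleAbs(t,alpha=1.3)
    for i in range(0,w,10): cv2.putText(t,str(u+i),(i*k,8),0,.3,(0,255,255)); cv2.line(t,(i*k,10),(i*k,16),(0,255,255))
    for i in range(0,h,10): cv2.putText(t,str(v+i),(0,i*k+4),0,.3,(0,255,255)); cv2.line(t,(20,i*k),(26,i*k),(0,255,255))
    return t
E
python3 - <<'E'
from h import *
T=load("top0");S=load("side0")
a=np.hstack([tile(T,225,150,100,75,4)[:300,:400],tile(T,60,165,100,75,4)])
a=np.hstack([tile(T,225,205,100,75,4),tile(T,70,165,100,75,4)])
b=np.hstack([tile(S,260,190,100,75,4),tile(T,365,240,100,75,4)])
cv2.imwrite("pics/z0.png",np.vstack([a,b]))
hsv=cv2.cvtColor(T["frame"],cv2.COLOR_BGR2HSV)
m=((hsv[...,1]>150)&((hsv[...,0]<8)|(hsv[...,0]>172))&(hsv[...,2]>60)).astype(np.uint8); m[:, 200:]=0
cs=cv2.findContours(m,0,2)[0];c=max(cs,key=cv2.contourArea);print("stapler",cv2.minAreaRect(c),[onz(T,*p,.05) for p in cv2.boxPoints(cv2.minAreaRect(c))])
m=np.zeros_like(m);r=T["frame"][150:215,255:320].astype(int);m[150:215,255:320]=(r.min(2)>130)
c=max(cv2.findContours(m,0,2)[0],key=cv2.contourArea);e=cv2.minEnclosingCircle(c);print("bowl",e,onz(T,*e[0],.045), cv2.fitEllipse(c))
E
```

```text
stapler ((121.18460845947266, 270.8230895996094), (56.24660110473633, 18.9152774810791), 86.8201675415039) [array([0.5262, 0.3481, 0.05  ]), array([0.5287, 0.3049, 0.05  ]), array([0.4013, 0.2906, 0.05  ]), array([0.399 , 0.3329, 0.05  ])]
bowl ((285.0961608886719, 182.4423065185547), 23.353010177612305) [ 0.6725 -0.0554  0.045 ] ((284.9917297363281, 182.48666381835938), (45.01542663574219, 45.852745056152344), 88.21199798583984)
```

View pics/z0.png

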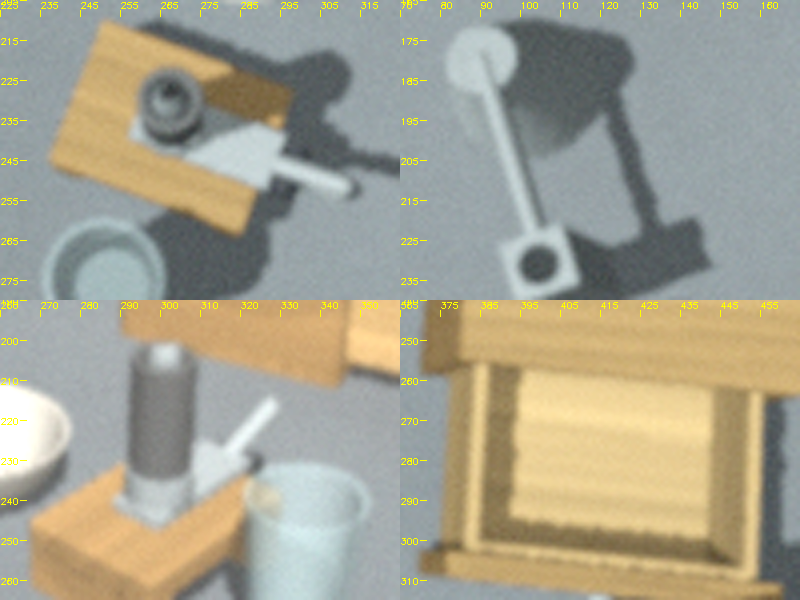

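```bash
python3 - <<'E'
from h import *
T=load("top0");S=load("side0")
print("tip",onz(T,267.5,229,.155),"spacertop",onz(T,267.5,230.5,.145),"2v",two(T,(267.5,229),S,(301.2,202.5)))
print("collar",onz(T,104.9,230.3,.08),"shade",onz(T,90.5,180,.07),two(T,(104.9,230.3),S,(221,345)))
for n,u,v,z in [("unit face L",365+65/4,240+60/4,.1),("unit face R",365+380/4,240+93/4,.1),("panel in L",365+85/4,240+245/4,.078),("panel in R",365+345/4,240+272/4,.078),("wall in L",365+88/4,240+65/4,.078),("wall inR",365+350/4,240+95/4,.078),
 ("floor FL",365+110/4,240+217/4,.022),("floor FR",365+310/4,240+240/4,.022),("tumbler",251.5,275,.1),("jar",453,203,.185)]: print(n,onz(T,u,v,z))
E
```

```text
tip [ 0.543  -0.0149  0.155 ] spacertop [ 0.5414 -0.0148  0.145 ] 2v (array([ 0.5436, -0.015 ,  0.1465]), np.float64(0.0015))
collar [0.5518 0.3505 0.08  ] shade [0.671  0.3954 0.07  ] (array([0.5507, 0.3494, 0.082 ]), np.float64(0.0015))
unit face L [ 0.4941 -0.2634  0.1   ]
unit face R [ 0.476  -0.4351  0.1   ]
panel in L [ 0.3944 -0.2756  0.078 ]
panel in R [ 0.3796 -0.4181  0.078 ]
wall in L [ 0.4934 -0.2818  0.078 ]
wall inR [ 0.4766 -0.4278  0.078 ]
floor FL [ 0.4099 -0.3056  0.022 ]
floor FR [ 0.3965 -0.4218  0.022 ]
tumbler [0.4509 0.02   0.1   ]
jar [ 0.592  -0.3929  0.185 ]
```

```bash
cat >> h.py <<'E'
def plan(p=None,yaw=None):
    """tool-frame shift to world TCP p, turn about tool x so that jaw (tool z) points along yaw deg (mod 180); turn first"""
    s=telemetry.read_state(); R=Ro.from_rotvec(s["orientation"]).as_matrix(); z=R[:,2]
    print("t %.2f"%s["t"],"pos",s["tool_pos"].round(4),"jaw yaw %.2f"%np.degrees(np.arctan2(z[1],z[0])),"toolx",R[:,0].round(4),"F",s["force"].round(2),"open %.4f"%s["opening"],"q6 %.2f"%s["q"][5])
    # levelling turn: minimal rotation taking tool x to -Z, in tool axes
    lv=R.T@np.cross(R[:,0],[0,0,-1]); 
    a=0
    if yaw is not None:
        a=np.radians(yaw)-np.arctan2(z[1],z[0]); a=(a+np.pi/2)%np.pi-np.pi/2
        print("turn about world z %.4f -> tool x %.4f"%(a,-a)," level y,z",lv[1:].round(4))
    if p is not None:
        d=np.array(p)-s["tool_pos"]; print("shift now axes",(R.T@d).round(4),"after turn",((Ro.from_euler('z',a).as_matrix()@R).T@d).round(4))
E
python3 - <<'E'
from h import *
plan([.543,-.015,.26],72.8)
E
```

```text
t 0.10 pos [ 0.1459 -0.5815  0.2347] jaw yaw -75.92 toolx [-3.0e-04  1.7e-03 -1.0e+00] F [ 0.44 -0.16 -0.16] open 0.0932 q6 -0.09
turn about world z -0.5460 -> tool x 0.5460  level y,z [-0.0017 -0.0001]
shift now axes [-0.0245  0.523  -0.4529] after turn [-0.0242  0.2118 -0.6586]
```

```bash
python3 -m inch '[[[-0.006,0,0,0.137,0,0,1],[-0.006,0,0,0.137,0,0,1],[-0.006,0,0,0.137,0,0,1],[-0.006,0,0,0.137,0,0,1],[0,0.0132,-0.0412,0,0,0,1],[0,0.0132,-0.0412,0,0,0,1],[0,0.0132,-0.0412,0,0,0,1],[0,0.0132,-0.0412,0,0,0,1],[0,0.0132,-0.0412,0,0,0,1],[0,0.0132,-0.0412,0,0,0,1],[0,0.0132,-0.0412,0,0,0,1],[0,0.0132,-0.0412,0,0,0,1],[0,0.0132,-0.0412,0,0,0,1],[0,0.0132,-0.0412,0,0,0,1],[0,0.0132,-0.0412,0,0,0,1],[0,0.0132,-0.0412,0,0,0,1]]]' 10; python3 -c "
from h import *
plan([.543,-.015,.26],72.8)"
```

```text
t: 1.7
tool_pos: [0.4598, -0.1483, 0.254]
orientation: [1.459, 1.046, -1.452]
force: [0.6, -1.0, 0.1]
opening: 0.0929
t 1.70 pos [ 0.4598 -0.1483  0.254 ] jaw yaw -109.24 toolx [-0.005   0.0137 -0.9999] F [ 0.64 -0.96  0.15] open 0.0929 q6 1.48
turn about world z 0.0356 -> tool x -0.0356  level y,z [-0.0113  0.0092]
shift now axes [-0.0046  0.0346 -0.1533] after turn [-0.0047  0.0401 -0.152 ]
```

```bash
python3 -m inch '[[[-0.001,0.010,-0.038,-0.035,-0.011,0.009,1],[-0.001,0.010,-0.038,0,0,0,1],[-0.001,0.010,-0.038,0,0,0,1],[-0.001,0.010,-0.038,0,0,0,1],[0,0,0,0,0,0,1],[0,0,0,0,0,0,1]]]'; python3 - <<'E'
from h import *
plan([.543,-.015,.26],72.8)
c=cam("wrist","w1")
print(proj(c,[.543,-.015,.155]),proj(c,[.543,-.015,.145]))
E
```

```text
t: 2.3
tool_pos: [0.5471, -0.0037, 0.2554]
orientation: [1.42, 1.06, -1.424]
force: [-0.3, 0.5, 1.3]
opening: 0.0928
t 2.30 pos [ 0.5471 -0.0037  0.2554] jaw yaw -106.73 toolx [-0.0037  0.0016 -1.    ] F [-0.31  0.53  1.29] open 0.0928 q6 1.76
turn about world z -0.0082 -> tool x 0.0082  level y,z [-0.0005  0.004 ]
shift now axes [-0.0046 -0.0007  0.0121] after turn [-0.0046 -0.0006  0.0121]
[293.6 215.5] [293.  211.8]
```

View pics/w1.png

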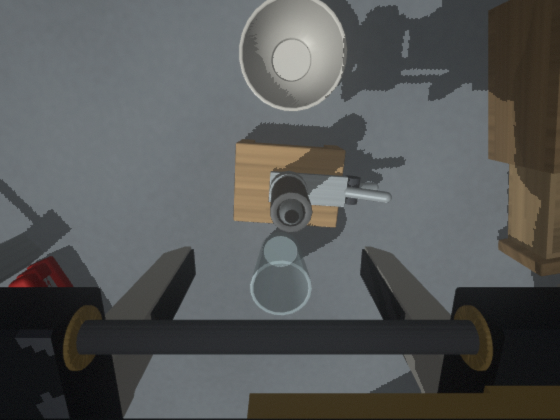

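```bash
python3 - <<'E'
from h import *
c=load("w1")
print("tip",onz(c,292,215,.155),"spacer top",onz(c,291,211.5,.145),"bowl",onz(c,292.3,54.5,.045), "tumbler",onz(c,281,289,.1))
for u in (235.5,345): print(onz(c,u,145,.048))
plan([.542,-.015,.123],72.8)
E
```

```text
tip [ 0.5437 -0.0139  0.155 ] spacer top [ 0.5437 -0.0135  0.145 ] bowl [ 0.6715 -0.0558  0.045 ] tumbler [0.4505 0.0226 0.1   ]
[0.6031 0.0278 0.048 ]
[ 0.569  -0.0853  0.048 ]
t 2.35 pos [ 0.547  -0.0039  0.2553] jaw yaw -106.77 toolx [-0.0036  0.002  -1.    ] F [0.5  0.19 0.14] open 0.0932 q6 1.76
turn about world z -0.0075 -> tool x 0.0075  level y,z [-0.0009  0.0041]
shift now axes [ 0.1323 -0.001   0.0122] after turn [ 0.1323 -0.0009  0.0122]
```

```bash
python3 -m inch '[[[0.0,0,0.0108,0.008,-0.001,0.004,1],[0.02,0,0,0,0,0,1],[0.025,0,0,0,0,0,1],[0.025,0,0,0,0,0,1],[0.025,0,0,0,0,0,1],[0.025,0,0,0,0,0,1],[0.012,0,0,0,0,0,1],[0,0,0,0,0,0,1]]]'; python3 -c "
from h import *
plan([.5437,-.0142,.123],72.8)"
```

```text
t: 3.15
tool_pos: [0.5401, -0.0295, 0.1212]
orientation: [1.438, 1.035, -1.437]
force: [-0.7, -0.0, 0.8]
opening: 0.0927
t 3.15 pos [ 0.5401 -0.0295  0.1212] jaw yaw -108.20 toolx [ 0.0043 -0.005  -1.    ] F [-0.7  -0.05  0.75] open 0.0927 q6 1.74
turn about world z 0.0175 -> tool x -0.0175  level y,z [ 0.0034 -0.0056]
shift now axes [-0.0019 -0.0014 -0.0156] after turn [-0.0019 -0.0011 -0.0156]
```

```bash
python3 -m inch '[[[-0.001,-0.001,-0.008,-0.017,0.003,-0.005,1],[-0.001,0,-0.007,0,0,0,1],[0,0,0,0,0,0,1],[0,0,0,0,0,0,1]]]'; python3 -c "
from h import *
plan([.5437,-.0142,.123],72.8)"
```

```text
t: 3.55
tool_pos: [0.5463, -0.0152, 0.128]
orientation: [1.43, 1.047, -1.422]
force: [0.5, -1.0, 0.2]
opening: 0.0927
t 3.55 pos [ 0.5463 -0.0152  0.128 ] jaw yaw -107.24 toolx [ 0.0061 -0.001  -1.    ] F [ 0.53 -0.95  0.17] open 0.0927 q6 1.75
turn about world z 0.0008 -> tool x -0.0008  level y,z [-0.0009 -0.0061]
shift now axes [ 0.005  -0.0028 -0.0001] after turn [ 0.005  -0.0028 -0.0001]
```

```bash
python3 -m inch '[[[0.003,-0.002,0,0,-0.001,-0.006,1],[0,0,0,0,0,0,1],[0,0,0,0,0,0,0],[0,0,0,0,0,0,0],[0,0,0,0,0,0,0],[0,0,0,0,0,0,0],[0,0,0,0,0,0,0],[0,0,0,0,0,0,0]]]' 12; python3 -c "
from h import *
plan([.5437,-.0142,.123],72.8)"
```

```text
t: 4.35
tool_pos: [0.545, -0.0143, 0.126]
orientation: [1.427, 1.051, -1.426]
force: [0.9, -0.1, -0.0]
opening: 0.0497
t 4.35 pos [ 0.545  -0.0143  0.126 ] jaw yaw -107.20 toolx [ 1.5e-03 -6.0e-04 -1.0e+00] F [ 0.86 -0.1  -0.03] open 0.0497 q6 1.75
turn about world z -0.0000 -> tool x 0.0000  level y,z [ 0.0001 -0.0016]
shift now axes [ 0.003  -0.0013  0.0003] after turn [ 0.003  -0.0013  0.0003]
```

```bash
python3 -m inch '[[[0.0,-0.001,0,0,0,0,0],[0,0,0,0,0,0,0],[0,0,0,0,0,0,0],[0,0,0,0,0,0,0],[0,0,0,0,0,0,0],[0,0,0,0,0,0,0]]]'; python3 -c "
from h import *
plan([.5437,-.0142,.123],72.8)"
```

```text
t: 4.95
tool_pos: [0.5439, -0.014, 0.1259]
orientation: [1.427, 1.051, -1.426]
force: [0.2, 0.3, 0.1]
opening: 0.0363
t 4.95 pos [ 0.5439 -0.014   0.1259] jaw yaw -107.20 toolx [ 1.4e-03 -6.0e-04 -1.0e+00] F [0.2  0.26 0.12] open 0.0363 q6 1.75
turn about world z -0.0000 -> tool x 0.0000  level y,z [ 0.0001 -0.0015]
shift now axes [ 0.0029 -0.0002  0.0002] after turn [ 0.0029 -0.0002  0.0002]
```

```bash
python3 -m inch '[[[-0.005,0,0,0,0,0,0],[-0.01,0,0,0,0,0,0],[-0.015,0,0,0,0,0,0],[-0.015,0,0,0,0,0,0],[-0.015,0,0,0,0,0,0],[-0.015,0,0,0,0,0,0],[-0.015,0,0,0,0,0,0],[-0.015,0,0,0,0,0,0],[-0.005,0,0,0,0,0,0],[0,0,0,0,0,0,0],[0,0,0,0,0,0,0]]]' 15; python3 -c "
from h import *
plan([.436,-.351,.225],84)"
```

```text
t: 6.05
tool_pos: [0.5452, -0.0141, 0.2516]
orientation: [1.431, 1.044, -1.419]
force: [-1.3, -0.0, -0.6]
opening: 0.036
t 6.05 pos [ 0.5452 -0.0141  0.2516] jaw yaw -107.20 toolx [ 0.01   -0.0016 -0.9999] F [-1.27 -0.02 -0.64] open 0.0360 q6 1.75
turn about world z 0.1954 -> tool x -0.1954  level y,z [-0.0014 -0.01  ]
shift now axes [ 0.0261 -0.005   0.3541] after turn [ 0.0254 -0.0737  0.3465]
```

```bash
python3 -m inch '[[[0,0,0.005,-0.098,-0.001,-0.008,0],[0,0,0.01,-0.098,0,0,0],[0,-0.006,0.025,0,0,0,0],[0,-0.007,0.03,0,0,0,0],[0,-0.007,0.03,0,0,0,0],[0,-0.007,0.03,0,0,0,0],[0,-0.007,0.03,0,0,0,0],[0,-0.007,0.03,0,0,0,0],[0,-0.007,0.03,0,0,0,0],[0,-0.007,0.03,0,0,0,0],[0,-0.004,0.02,0,0,0,0],[0,-0.002,0.01,0,0,0,0],[0,0,0,0,0,0,0],[0,0,0,0,0,0,0]]]'; python3 -c "
from h import *
plan([.436,-.351,.225],84)"
```

```text
t: 7.45
tool_pos: [0.4466, -0.2927, 0.2377]
orientation: [1.276, 1.183, -1.286]
force: [-0.2, -0.3, -0.7]
opening: 0.0362
t 7.45 pos [ 0.4466 -0.2927  0.2377] jaw yaw -95.34 toolx [-0.0166  0.0095 -0.9998] F [-0.21 -0.26 -0.73] open 0.0362 q6 0.99
turn about world z -0.0114 -> tool x 0.0114  level y,z [-0.0079  0.0174]
shift now axes [ 0.0124 -0.0049  0.0591] after turn [ 0.0124 -0.0042  0.0592]
```

```bash
python3 -m inch '[[[0,-0.001,0.015,0.011,-0.008,0.017,0],[0,-0.001,0.018,0,0,0,0],[0,-0.001,0.016,0,0,0,0],[0,0,0.008,0,0,0,0],[0,0,0,0,0,0,0],[0,0,0,0,0,0,0]]]'; python3 - <<'E'
from h import *
plan([.436,-.351,.099],84)
T=cam("top","t2");w=cam("wrist","w2")
a=tile(T,365,180,110,140,3)
cv2.imwrite("pics/z2.png",np.hstack([cv2.resize(w["frame"],(440,330)),cv2.resize(a,None,fx=330/a.shape[0],fy=330/a.shape[0])]))
E
```

```text
t: 8.05
tool_pos: [0.4382, -0.3523, 0.2375]
orientation: [1.284, 1.158, -1.284]
force: [0.3, 0.3, -0.3]
opening: 0.0366
t 8.05 pos [ 0.4382 -0.3523  0.2375] jaw yaw -95.86 toolx [ 1.1e-03 -8.0e-04 -1.0e+00] F [ 0.29  0.32 -0.26] open 0.0366 q6 0.90
turn about world z -0.0024 -> tool x 0.0024  level y,z [ 0.0006 -0.0012]
shift now axes [ 0.1385 -0.0025 -0.0012] after turn [ 0.1385 -0.0025 -0.0012]
```

View pics/z2.png

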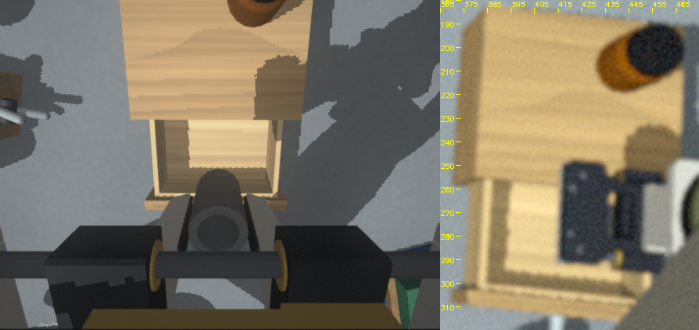

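The spacer is held upright at about (218,230) in the left tile, and the gripper is over the drawer opening, in line with it. I'll lower it next; the floor should come at TCP z of about 0.073.

```bash
python3 -m inch '[[[0.01,-0.001,-0.001,0.002,0,-0.001,0],[0.02,-0.001,0,0,0,0,0],[0.02,0,0,0,0,0,0],[0.02,0,0,0,0,0,0],[0.02,0,0,0,0,0,0],[0.015,0,0,0,0,0,0],[0.01,0,0,0,0,0,0],[0.005,0,0,0,0,0,0],[0,0,0,0,0,0,0],[0,0,0,0,0,0,0]]]'; python3 -c "
from h import *
plan([.436,-.351,.076],84)"
```

```text
t: 9.15
tool_pos: [0.4369, -0.3458, 0.1096]
orientation: [1.282, 1.161, -1.282]
force: [0.4, -0.9, -0.9]
opening: 0.036
t 9.15 pos [ 0.4369 -0.3458  0.1096] jaw yaw -95.69 toolx [-2.e-04  5.e-04 -1.e+00] F [ 0.37 -0.92 -0.88] open 0.0360 q6 0.91
turn about world z -0.0054 -> tool x 0.0054  level y,z [-0.0005  0.0002]
shift now axes [ 0.0336 -0.0004  0.0053] after turn [ 0.0336 -0.0004  0.0053]
```

```bash
python3 -m inch '[[[0.008,0,0.003,0.005,0,0,0],[0.009,0,0.002,0,0,0,0],[0.008,0,0,0,0,0,0],[0.004,0,0,0,0,0,0],[0,0,0,0,0,0,0],[0,0,0,0,0,0,0]]]'; python3 -c "
from h import *
plan([.436,-.351,.073],84)"
```

```text
t: 9.75
tool_pos: [0.4374, -0.3525, 0.08]
orientation: [1.286, 1.154, -1.285]
force: [0.2, 0.1, 0.7]
opening: 0.0363
t 9.75 pos [ 0.4374 -0.3525  0.08  ] jaw yaw -96.03 toolx [ 0.0023 -0.002  -1.    ] F [0.16 0.11 0.69] open 0.0363 q6 0.91
turn about world z 0.0006 -> tool x -0.0006  level y,z [ 0.0017 -0.0025]
shift now axes [ 0.007  -0.0015 -0.0014] after turn [ 0.007  -0.0015 -0.0014]
```

```bash
python3 -m inch '[[[0.002,0,0,0,0.001,-0.002,0],[0.003,0,0,0,0,0,0],[0.002,0,0,0,0,0,0],[0,0,0,0,0,0,0],[0,0,0,0,0,0,0]]]'; python3 -c "
from h import *
plan([.436,-.351,.073],84)"
```

```text
t: 10.25
tool_pos: [0.4378, -0.3528, 0.0732]
orientation: [1.286, 1.156, -1.286]
force: [-1.0, 1.5, -1.1]
opening: 0.0359
t 10.25 pos [ 0.4378 -0.3528  0.0732] jaw yaw -96.02 toolx [ 0.0011 -0.0015 -1.    ] F [-0.95  1.52 -1.1 ] open 0.0359 q6 0.91
turn about world z 0.0003 -> tool x -0.0003  level y,z [ 0.0013 -0.0013]
shift now axes [ 0.0002 -0.002  -0.0016] after turn [ 0.0002 -0.002  -0.0016]
```

```bash
python3 -m inch '[[[0.002,0,0,0,0,0,0],[0.001,0,0,0,0,0,0],[0,0,0,0,0,0,0]]]'; python3 -m inch '[[[0,0,0,0,0,0,0.65],[0,0,0,0,0,0,0.65],[0,0,0,0,0,0,0.65],[0,0,0,0,0,0,0.65],[0,0,0,0,0,0,0.65]]]'; python3 -c "
from h import *
plan([.436,-.351,.073],84)"
```

```text
t: 10.55
tool_pos: [0.4397, -0.3536, 0.0732]
orientation: [1.286, 1.152, -1.284]
force: [0.3, -0.7, -0.3]
opening: 0.0361
t: 11.05
tool_pos: [0.4396, -0.3537, 0.073]
orientation: [1.286, 1.152, -1.284]
force: [-1.0, -0.2, -0.5]
opening: 0.0604
t 11.05 pos [ 0.4396 -0.3537  0.073 ] jaw yaw -96.02 toolx [ 0.0047 -0.0036 -1.    ] F [-1.   -0.16 -0.51] open 0.0604 q6 0.91
turn about world z 0.0003 -> tool x -0.0003  level y,z [ 0.0031 -0.0051]
shift now axes [ 0.     -0.0039 -0.0023] after turn [ 0.     -0.0039 -0.0023]
```

```bash
python3 -m inch '[[[-0.006,0,0,0,0,0,0.65],[-0.012,0,0,0,0,0,0.65],[-0.02,0,0,0,0,0,0.65],[-0.03,0,0,0,0,0,0.65],[-0.03,0,0,0,0.003,-0.005,0.65],[-0.03,0,0,0,0,0,0.8],[-0.02,0,0,0,0,0,1],[0,0,0,0,0,0,1]]]'; python3 - <<'E'
from h import *
w=cam("wrist","w3"); T=cam("top","t3")
plan([.5515,.350,.16],110.7)
a=tile(T,365,180,110,140,3)
cv2.imwrite("pics/z3.png",np.hstack([cv2.resize(w["frame"],(440,330)),cv2.resize(a,None,fx=330/a.shape[0],fy=330/a.shape[0])]))
E
```

```text
t: 11.85
tool_pos: [0.4388, -0.3531, 0.2326]
orientation: [1.286, 1.156, -1.286]
force: [0.5, -0.0, -0.2]
opening: 0.0801
t 11.95 pos [ 0.4378 -0.3521  0.2288] jaw yaw -96.02 toolx [-0.0021  0.0018 -1.    ] F [-0.03 -0.78  0.34] open 0.0874 q6 0.91
turn about world z 0.4663 -> tool x -0.4663  level y,z [-0.0015  0.0023]
shift now axes [ 0.0698  0.0396 -0.71  ] after turn [ 0.069   0.3547 -0.6165]
```

View pics/z3.png

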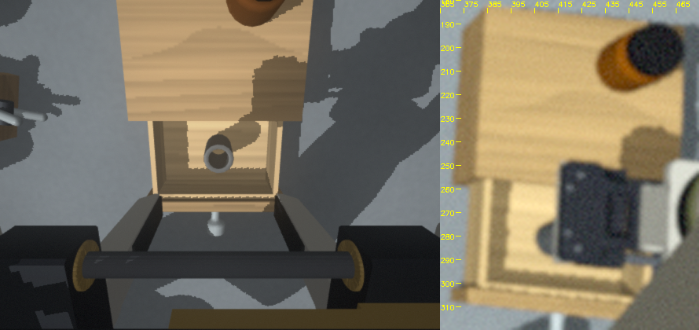

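The spacer stands upright in the drawer at (218,157) in the left tile, and the jar is untouched. Next I'll move to the lamp head.

```bash
python3 -m inch '[[[-0.01,0,0,-0.117,0,0,1],[-0.01,0,0,-0.117,0,0,1],[-0.01,0,0,-0.117,0,0,1],[0,0.005,-0.01,-0.117,0,0,1],[0,0.01,-0.02,0,0,0,1],[0,0.02,-0.035,0,0,0,1],[0,0.022,-0.038,0,0,0,1],[0,0.022,-0.038,0,0,0,1],[0,0.022,-0.038,0,0,0,1],[0,0.022,-0.038,0,0,0,1],[0,0.022,-0.038,0,0,0,1],[0,0.022,-0.038,0,0,0,1],[0,0.022,-0.038,0,0,0,1],[0,0.022,-0.038,0,0,0,1],[0,0.022,-0.038,0,0,0,1],[0,0.02,-0.035,0,0,0,1],[0,0.01,-0.02,0,0,0,1],[0,0.005,-0.01,0,0,0,1],[0,0,0,0,0,0,1]]]'; python3 -c "
from h import *
plan([.5515,.350,.22],110.7)"
```

```text
t: 13.85
tool_pos: [0.4966, 0.2101, 0.2259]
orientation: [0.919, 1.422, -0.947]
force: [-0.5, -0.9, -1.2]
opening: 0.0931
t 13.85 pos [0.4966 0.2101 0.2259] jaw yaw -68.35 toolx [-0.0553  0.0173 -0.9983] F [-0.46 -0.94 -1.25] open 0.0931 q6 1.47
turn about world z -0.0165 -> tool x 0.0165  level y,z [-0.0366  0.045 ]
shift now axes [ 0.0053  0.103  -0.1094] after turn [ 0.0055  0.1011 -0.1111]
```

```bash
python3 -m inch '[[[0,0.01,-0.012,0.016,-0.036,0.045,1],[0,0.025,-0.03,0,0,0,1],[0,0.025,-0.03,0,0,0,1],[0,0.015,-0.02,0,0,0,1],[0,0,0,0,0,0,1],[0,0,0,0,0,0,1]]]'; python3 - <<'E'
from h import *
plan([.5515,.350,.22],110.7)
c=cam("wrist","w4"); print(proj(c,[.5515,.35,.08]))
E
```

```text
t: 14.45
tool_pos: [0.5339, 0.3158, 0.2186]
orientation: [0.935, 1.358, -0.954]
force: [-0.7, 0.4, -0.4]
opening: 0.0929
t 14.45 pos [0.5339 0.3158 0.2186] jaw yaw -69.70 toolx [-0.0077 -0.0086 -0.9999] F [-0.71  0.36 -0.45] open 0.0929 q6 1.67
turn about world z 0.0070 -> tool x -0.0070  level y,z [0.0054 0.0102]
shift now axes [-0.0018  0.0284 -0.026 ] after turn [-0.0018  0.0285 -0.0258]
[248.6 171. ]
```

View pics/w4.png

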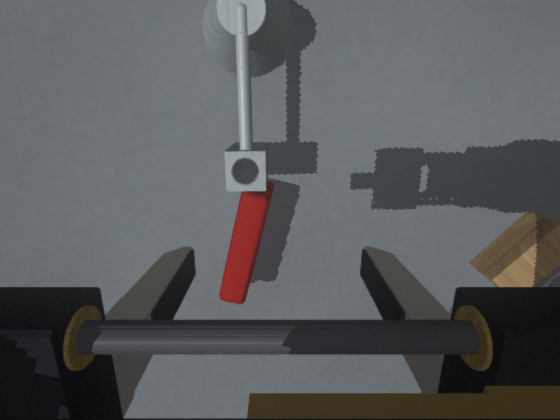

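```bash
python3 - <<'E'
from h import *
c=load("w4")
P=[onz(c,*p,.08) for p in [(225,151.5),(264,150.5),(267,190.5),(227.5,192)]]
print(np.array(P),"ctr",np.mean(P,0)); print("bore",onz(c,245.5,171,.08))
f=lambda a,b:np.degrees(np.arctan2(*(a-b)[1::-1])).round(1)
print(f(P[0],P[3]),f(P[1],P[2]),f(P[0],P[1])-90,f(P[3],P[2])-90)
# edge-fit of collar top
g=c["frame"][145:200,218:275]; m=(g.min(2)>150).astype(np.uint8)
cc=max(cv2.findContours(m,0,2)[0],key=cv2.contourArea);print(cv2.minAreaRect(cc))
b1=onz(c,241.5,10,.072);b2=onz(c,246.5,148,.072);print("bar",f(b1,b2),b1,b2)
E
```

```text
[[0.5607 0.3749 0.08  ]
 [0.5733 0.3432 0.08  ]
 [0.5404 0.3286 0.08  ]
 [0.5267 0.3618 0.08  ]] ctr [0.550275 0.352125 0.08    ]
bore [0.5506 0.3526 0.08  ]
21.1 23.9 21.700000000000003 22.400000000000006
((13.538459777832031, 18.19230842590332), (9.984603881835938, 32.4499626159668), 33.690067291259766)
bar 20.7 [0.6707 0.397  0.072 ] [0.569  0.3586 0.072 ]
```

```bash
python3 -c "
from h import *
plan([.5505,.352,.22],111.3)"; python3 -m inch '[[[0,0.013,-0.013,-0.018,0.005,0.010,1],[0,0.013,-0.013,0,0,0,1],[0,0,0,0,0,0,1],[0,0,0,0,0,0,1]]]'; python3 -c "
from h import *
plan([.5505,.352,.053],111.3)"
```

```text
t 14.50 pos [0.5338 0.3155 0.2185] jaw yaw -69.73 toolx [-0.0078 -0.0085 -0.9999] F [-0.37 -0.06 -0.25] open 0.0929 q6 1.67
turn about world z 0.0179 -> tool x -0.0179  level y,z [0.0053 0.0102]
shift now axes [-0.0019  0.0283 -0.0284] after turn [-0.0019  0.0288 -0.0279]
t: 14.9
tool_pos: [0.5498, 0.3425, 0.2182]
orientation: [0.933, 1.36, -0.937]
force: [0.5, -0.3, -0.8]
opening: 0.0931
t 14.90 pos [0.5498 0.3425 0.2182] jaw yaw -69.01 toolx [-0.0011 -0.0026 -1.    ] F [ 0.47 -0.32 -0.82] open 0.0931 q6 1.68
turn about world z 0.0055 -> tool x -0.0055  level y,z [0.002 0.002]
shift now axes [ 0.1651  0.0044 -0.009 ] after turn [ 0.1651  0.0044 -0.009 ]
```

```bash
python3 -m inch '[[[0.01,0.004,-0.009,-0.005,0.002,0.002,1],[0.02,0,0,0,0,0,1],[0.02,0,0,0,0,0,1],[0.02,0,0,0,0,0,1],[0.015,0,0,0,0,0,1],[0.005,0,0,0,0,0,1],[0,0,0,0,0,0,1],[0,0,0,0,0,0,1]]]'; python3 -c "
from h import *
plan([.5505,.352,.053],111.3)"
```

```text
t: 15.7
tool_pos: [0.5497, 0.3492, 0.1235]
orientation: [0.934, 1.361, -0.933]
force: [0.4, -0.5, -0.3]
opening: 0.0931
t 15.70 pos [0.5497 0.3492 0.1235] jaw yaw -68.89 toolx [ 6.e-04  3.e-04 -1.e+00] F [ 0.39 -0.51 -0.32] open 0.0931 q6 1.69
turn about world z 0.0033 -> tool x -0.0033  level y,z [-0.     -0.0007]
shift now axes [ 0.0705  0.0017 -0.0023] after turn [ 0.0705  0.0017 -0.0023]
```

```bash
python3 -m inch '[[[0.015,0.001,-0.002,-0.003,0,0,1],[0.015,0,0,0,0,0,1],[0.015,0,0,0,0,0,1],[0.01,0,0,0,0,0,1],[0.005,0,0,0,0,0,1],[0,0,0,0,0,0,1],[0,0,0,0,0,0,1]]]'; python3 -c "
from h import *
plan([.5505,.352,.053],111.3)"
```

```text
t: 16.4
tool_pos: [0.5507, 0.3522, 0.0594]
orientation: [0.933, 1.361, -0.929]
force: [-0.9, -0.4, -0.4]
opening: 0.0929
t 16.40 pos [0.5507 0.3522 0.0594] jaw yaw -68.69 toolx [ 0.0024  0.0013 -1.    ] F [-0.92 -0.35 -0.42] open 0.0929 q6 1.69
turn about world z -0.0001 -> tool x 0.0001  level y,z [-0.0003 -0.0027]
shift now axes [ 0.0064 -0.0003  0.0001] after turn [ 0.0064 -0.0003  0.0001]
```

```bash
python3 -m inch '[[[0.004,0,0,0,0,-0.003,1],[0,0,0,0,0,0,1],[0,0,0,0,0,0,0],[0,0,0,0,0,0,0],[0,0,0,0,0,0,0],[0,0,0,0,0,0,0],[0,0,0,0,0,0,0],[0,0,0,0,0,0,0],[0,0,0,0,0,0,0],[0,0,0,0,0,0,0],[0,0,0,0,0,0,0],[0,0,0,0,0,0,0]]]' 35; python3 -c "
from h import *
plan([.5505,.352,.053],111.3)"
```

```text
t: 17.6
tool_pos: [0.5524, 0.353, 0.0579]
orientation: [0.934, 1.361, -0.928]
force: [0.5, -1.4, 0.4]
opening: 0.0358
t 17.60 pos [0.5524 0.353  0.0579] jaw yaw -68.69 toolx [ 0.0031  0.0019 -1.    ] F [ 0.52 -1.37  0.41] open 0.0358 q6 1.69
turn about world z -0.0002 -> tool x 0.0002  level y,z [-0.0007 -0.0036]
shift now axes [ 0.0049 -0.0021  0.0003] after turn [ 0.0049 -0.0021  0.0003]
```

```bash
python3 -m inch '[[[-0.005,0,0,0,0,0,0],[-0.01,0,0,0,0,0,0],[-0.02,0,0,0,0,0,0],[-0.025,0,0,0,0,0,0],[-0.025,0,0,0,0,0,0],[-0.025,0,0,0,0,0,0],[-0.025,0,0,0,0,0,0],[-0.025,0,0,0,0,0,0],[-0.02,0,0,0,0,0,0],[-0.01,0,0,0,0,0,0],[0,0,0,0,0,0,0],[0,0,0,0,0,0,0]]]'; python3 - <<'E'
from h import *
plan([.5437,-.0142,.26],72.1)
c=cam("wrist","w5");s=cam("side","s5")
# bore ellipse centre on collar-top plane
s_=telemetry.read_state(); p=s_["tool_pos"]; R=Ro.from_rotvec(s_["orientation"]).as_matrix()
print("TCP top-centre pixel wrist",proj(c,p+R@[-.022,0,0]))
cv2.imwrite("pics/z5.png",np.hstack([tile(c,180,220,100,100,4)[:400,:400] if 0 else tile(c,220,200,120,120,4)[:480,:480],cv2.resize(s["frame"][230:420,60:180],(303,480))]))
E
```

```text
t: 18.8
tool_pos: [0.5488, 0.3512, 0.2574]
orientation: [0.929, 1.365, -0.934]
force: [-0.2, 0.6, -2.9]
opening: 0.0358
t 18.80 pos [0.5488 0.3512 0.2574] jaw yaw -68.70 toolx [-3.3e-03 -9.0e-04 -1.0e+00] F [-0.22  0.57 -2.93] open 0.0358 q6 1.69
turn about world z -0.6841 -> tool x 0.6841  level y,z [-0.0003  0.0034]
shift now axes [-0.0023 -0.1375  0.3386] after turn [-0.0031  0.1074  0.3493]
TCP top-centre pixel wrist [279.9 299.7]
```

View pics/z5.png

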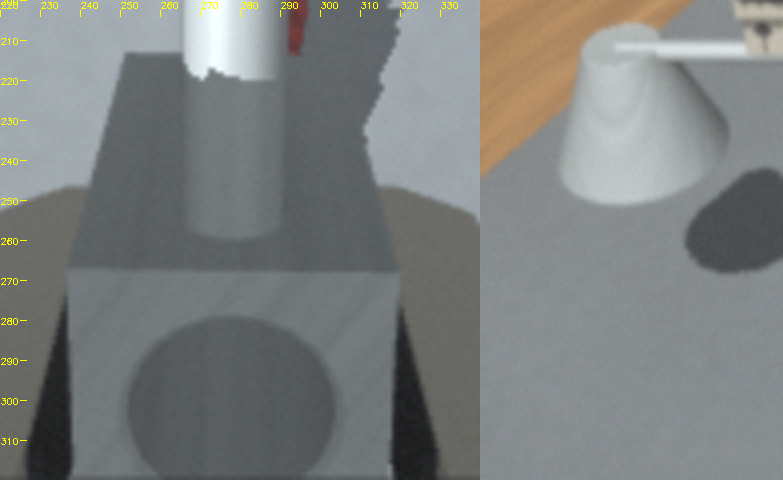

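Collar in the grip: its front top edge is at v=267 (u 237–319), and the front rim of the bore is at v=279. From these I get the collar's offset from the TCP.

```bash
python3 - <<'E'
from h import *
c=load("w5")
p=np.array([.5488,.3512,.2574]);R=Ro.from_rotvec([.929,1.365,-.934]).as_matrix()
for h in (-.022,-.025):
  for dy in (-.006,-.004,-.002,0,.002): print(h,dy,proj(c,p+R@[h,dy+.018,0]),proj(c,p+R@[h,dy+.01175,0]),proj(c,p+R@[h,dy+.018,.018]),proj(c,p+R@[h,dy+.018,-.018]))
E
```

```text
-0.022 -0.006 [279.9 275.9] [279.9 288.7] [321.4 275.8] [238.5 275.9]
-0.022 -0.004 [279.9 271.7] [279.9 284.6] [321.6 271.7] [238.3 271.7]
-0.022 -0.002 [279.9 267.5] [279.9 280.5] [321.8 267.5] [238.1 267.5]
-0.022 0 [280.  263.3] [279.9 276.4] [322.  263.2] [238.  263.3]
-0.022 0.002 [280. 259.] [279.9 272.2] [322.1 259. ] [237.8 259. ]
-0.025 -0.006 [280.  279.3] [280.  292.3] [322.3 279.2] [237.6 279.3]
-0.025 -0.004 [280. 275.] [280.  288.2] [322.5 275. ] [237.5 275.1]
-0.025 -0.002 [280.  270.8] [280. 284.] [322.7 270.7] [237.3 270.8]
-0.025 0 [280.  266.4] [280.  279.8] [322.9 266.4] [237.1 266.5]
-0.025 0.002 [280.  262.1] [280.  275.6] [323.1 262.1] [236.9 262.1]
```

```bash
python3 -m inch '[[[0,0,0,0.06,0,0.003,0],[0,0,0,0.114,0,0,0],[0,0,0,0.114,0,0,0],[0,0,0,0.114,0,0,0],[0,0,0,0.114,0,0,0],[0,0,0,0.114,0,0,0],[0,0.002,0.005,0.05,0,0,0],[0,0.004,0.015,0,0,0,0],[0,0.008,0.025,0,0,0,0],[0,0.009,0.028,0,0,0,0],[0,0.009,0.028,0,0,0,0],[0,0.009,0.028,0,0,0,0],[0,0.009,0.028,0,0,0,0],[0,0.009,0.028,0,0,0,0],[0,0.009,0.028,0,0,0,0],[0,0.008,0.025,0,0,0,0],[0,0.004,0.015,0,0,0,0],[0,0.002,0.005,0,0,0,0],[0,0,0,0,0,0,0]]]'; python3 -c "
from h import *
plan([.5454,-.015,.25],72.2)"
```

```text
t: 20.8
tool_pos: [0.5267, 0.0673, 0.2267]
orientation: [1.413, 1.047, -1.498]
force: [-0.1, -0.7, -3.1]
opening: 0.0358
t 20.80 pos [0.5267 0.0673 0.2267] jaw yaw -109.19 toolx [-0.0478 -0.015  -0.9987] F [-0.12 -0.69 -3.08] open 0.0358 q6 1.95
turn about world z 0.0243 -> tool x -0.0243  level y,z [0.0299 0.0402]
shift now axes [-0.0229  0.0438  0.0722] after turn [-0.0228  0.042   0.0733]
```

```bash
python3 -m inch '[[[-0.012,0,0,-0.024,0.03,0.04,0],[-0.012,0,0,0,0,0,0],[0,0.005,0.01,0,0,0,0],[0,0.012,0.02,0,0,0,0],[0,0.012,0.02,0,0,0,0],[0,0.006,0.01,0,0,0,0],[0,0,0,0,0,0,0],[0,0,0,0,0,0,0]]]'; python3 -c "
from h import *
plan([.5454,-.015,.235],72.2)"
```

```text
t: 21.6
tool_pos: [0.5423, 0.0005, 0.2484]
orientation: [1.429, 1.053, -1.439]
force: [-0.2, 0.0, -1.9]
opening: 0.0362
t 21.60 pos [5.423e-01 5.000e-04 2.484e-01] jaw yaw -107.68 toolx [-0.0081  0.0014 -1.    ] F [-0.19  0.02 -1.93] open 0.0362 q6 1.79
turn about world z -0.0021 -> tool x 0.0021  level y,z [0.0011 0.0082]
shift now axes [0.0134 0.0077 0.0138] after turn [0.0134 0.0078 0.0138]
```

```bash
python3 -m inch '[[[0.003,0.003,0.005,0.002,0.001,0.008,0],[0.003,0.002,0.005,0,0,0,0],[0.003,0.001,0.002,0,0,0,0],[0,0,0,0,0,0,0],[0,0,0,0,0,0,0],[0,0,0,0,0,0,0]]]'; python3 - <<'E'
from h import *
plan([.5454,-.015,.223],72.2)
T=cam("top","t6");s=cam("side","s6")
print(proj(s,[.5435,-.0144,.155]))
cv2.imwrite("pics/z6.png",np.hstack([tile(s,230,130,100,130,5)[:600,:500],cv2.resize(tile(T,225,140,100,130,4),None,fx=.75,fy=.75).repeat(1,0)[:600,:300] if 0 else cv2.copyMakeBorder(tile(T,230,150,75,130,4),0,80,0,0,0)[:600]]))
E
```

```text
t: 22.2
tool_pos: [0.5438, -0.0114, 0.2378]
orientation: [1.432, 1.049, -1.433]
force: [-0.1, -0.1, -2.9]
opening: 0.0357
t 22.20 pos [ 0.5438 -0.0114  0.2378] jaw yaw -107.67 toolx [-1.2e-03  7.0e-04 -1.0e+00] F [-0.1  -0.11 -2.88] open 0.0357 q6 1.76
turn about world z -0.0023 -> tool x 0.0023  level y,z [-0.0003  0.0014]
shift now axes [0.0148 0.0027 0.003 ] after turn [0.0148 0.0027 0.003 ]
[300.9 199.1]
```

View pics/z6.png

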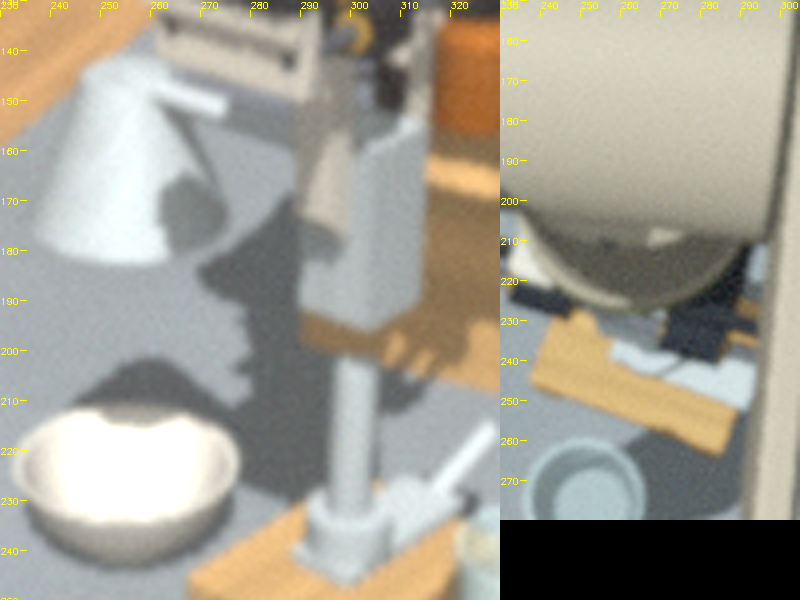

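Side view: the shaft tip is at (300.8,200), which matches the projection of (300.9,199.1). The collar hangs upright just above it, its bottom spanning u 290–315, and the shade is over the bowl. I'll make the last lateral correction and then lower slowly.

```bash
python3 -m inch '[[[0.002,0.002,0.002,0.002,0,0.001,0],[0.002,0.001,0.001,0,0,0,0],[0.002,0,0,0,0,0,0],[0,0,0,0,0,0,0],[0,0,0,0,0,0,0]]]'; python3 - <<'E'
from h import *
plan([.5454,-.015,.213],72.2)
s=load("s6")
print([proj(s,[.5419+.018*np.sqrt(2)*np.cos(a),-.0108+.018*np.sqrt(2)*np.sin(a),.18]).tolist() for a in np.radians(-17.7+45+90*np.arange(4))])
E
```

```text
t: 22.8
tool_pos: [0.5462, -0.0154, 0.2316]
orientation: [1.435, 1.046, -1.434]
force: [-0.2, -0.1, -2.4]
opening: 0.0359
t 22.80 pos [ 0.5462 -0.0154  0.2316] jaw yaw -107.79 toolx [ 5.e-04  3.e-04 -1.e+00] F [-0.24 -0.08 -2.38] open 0.0359 q6 1.76
turn about world z -0.0003 -> tool x 0.0003  level y,z [-0.0004 -0.0004]
shift now axes [ 0.0186 -0.0009 -0.0001] after turn [ 0.0186 -0.0009 -0.0001]
[[289.6, 190.1], [303.5, 195.3], [313.5, 189.1], [299.7, 184.1]]
```

```bash
python3 -m inch '[[[0.005,-0.0005,0,0,0,0,0],[0.005,0,0,0,0,0,0],[0.005,0,0,0,0,0,0],[0.004,0,0,0,0,0,0],[0,0,0,0,0,0,0],[0,0,0,0,0,0,0]]]'; python3 -c "
from h import *
plan([.5454,-.015,.133],72.2)"
```

```text
t: 23.4
tool_pos: [0.5452, -0.015, 0.2102]
orientation: [1.434, 1.047, -1.434]
force: [-0.8, 0.9, -2.5]
opening: 0.0361
t 23.40 pos [ 0.5452 -0.015   0.2102] jaw yaw -107.78 toolx [-6.e-04  5.e-04 -1.e+00] F [-0.81  0.87 -2.52] open 0.0361 q6 1.76
turn about world z -0.0004 -> tool x 0.0004  level y,z [-0.0003  0.0007]
shift now axes [ 0.0772  0.0002 -0.0001] after turn [ 0.0772  0.0002 -0.0001]
```

```bash
python3 -m inch '[[[0.004,0,0,0,0,0.0007,0],[0.004,0,0,0,0,0,0],[0.004,0,0,0,0,0,0],[0.004,0,0,0,0,0,0],[0,0,0,0,0,0,0],[0,0,0,0,0,0,0]]]'; python3 -c "
from h import *
plan([.5454,-.015,.133],72.2)"
```

```text
t: 24.0
tool_pos: [0.5453, -0.0151, 0.193]
orientation: [1.434, 1.046, -1.434]
force: [-0.2, -1.0, -2.9]
opening: 0.0361
t 24.00 pos [ 0.5453 -0.0151  0.193 ] jaw yaw -107.78 toolx [ 4.e-04  1.e-04 -1.e+00] F [-0.25 -0.99 -2.86] open 0.0361 q6 1.76
turn about world z -0.0004 -> tool x 0.0004  level y,z [-0.0003 -0.0004]
shift now axes [ 0.06    0.     -0.0001] after turn [ 0.06    0.     -0.0001]
```

Bottom at 0.135, well onto the shaft with no contact force. I'll keep lowering.

```bash
python3 -m inch '[[[0.005,0,0,0,0,0,0],[0.005,0,0,0,0,0,0],[0.005,0,0,0,0,0,0],[0.005,0,0,0,0,0,0],[0.005,0,0,0,0,0,0],[0.005,0,0,0,0,0,0],[0.003,0,0,0,0,0,0],[0,0,0,0,0,0,0],[0,0,0,0,0,0,0]]]'; python3 -c "
from h import *
plan([.5454,-.015,.133],72.2)"
```

```text
t: 24.9
tool_pos: [0.5452, -0.015, 0.1566]
orientation: [1.434, 1.046, -1.434]
force: [0.4, 0.6, -3.1]
opening: 0.0357
t 24.90 pos [ 0.5452 -0.015   0.1566] jaw yaw -107.78 toolx [-2.e-04  3.e-04 -1.e+00] F [ 0.36  0.56 -3.08] open 0.0357 q6 1.76
turn about world z -0.0004 -> tool x 0.0004  level y,z [-0.0002  0.0003]
shift now axes [ 0.0236  0.0002 -0.0001] after turn [ 0.0236  0.0002 -0.0001]
```

```bash
python3 -m inch '[[[0.004,0,0,0,0,0,0],[0.004,0,0,0,0,0,0],[0.004,0,0,0,0,0,0],[0.003,0,0,0,0,0,0],[0.002,0,0,0,0,0,0],[0.001,0,0,0,0,0,0],[0,0,0,0,0,0,0],[0,0,0,0,0,0,0]]]'; python3 -c "
from h import *
plan([.5454,-.015,.133],72.2)"
```

```text
t: 25.7
tool_pos: [0.5455, -0.0151, 0.1375]
orientation: [1.434, 1.046, -1.433]
force: [-0.6, -0.7, -1.9]
opening: 0.0359
t 25.70 pos [ 0.5455 -0.0151  0.1375] jaw yaw -107.77 toolx [ 7.e-04  1.e-04 -1.e+00] F [-0.58 -0.72 -1.87] open 0.0359 q6 1.76
turn about world z -0.0005 -> tool x 0.0005  level y,z [-0.0003 -0.0007]
shift now axes [ 0.0045 -0.0001 -0.    ] after turn [ 0.0045 -0.0001 -0.    ]
```

```bash
python3 -m inch '[[[0.002,0,0,0,0,0,0],[0.0015,0,0,0,0,0,0],[0.001,0,0,0,0,0,0],[0,0,0,0,0,0,0]]]';python3 -m inch '[[[0.001,0,0,0,0,0,0],[0.001,0,0,0,0,0,0],[0,0,0,0,0,0,0]]]'; python3 -c "
from h import *
plan([.5454,-.015,.133],72.2)"
```

```text
t: 26.1
tool_pos: [0.5458, -0.0151, 0.133]
orientation: [1.435, 1.045, -1.433]
force: [-0.1, -0.0, -2.3]
opening: 0.0361
t: 26.4
tool_pos: [0.5464, -0.0152, 0.1333]
orientation: [1.435, 1.044, -1.431]
force: [-0.4, -0.5, -2.2]
opening: 0.036
t 26.40 pos [ 0.5464 -0.0152  0.1333] jaw yaw -107.77 toolx [ 2.9e-03 -2.0e-04 -1.0e+00] F [-0.39 -0.52 -2.22] open 0.0360 q6 1.76
turn about world z -0.0005 -> tool x 0.0005  level y,z [-0.0007 -0.0029]
shift now axes [ 0.0003 -0.001   0.0001] after turn [ 0.0003 -0.001   0.0001]
```

```bash
python3 -m inch '[[[0.002,0,0,0,0,-0.003,0],[0.002,0,0,0,0,0,0],[0.002,0,0,0,0,0,0],[0.002,0,0,0,0,0,0]]]'; python3 -c "
from h import *
plan([.5454,-.015,.133],72.2)"
```

```text
t: 26.8
tool_pos: [0.5471, -0.0153, 0.1329]
orientation: [1.435, 1.046, -1.432]
force: [-9.5, 0.8, 15.9]
opening: 0.0358
t 26.80 pos [ 0.5471 -0.0153  0.1329] jaw yaw -107.76 toolx [ 1.5e-03  2.0e-04 -1.0e+00] F [-9.53  0.78 15.92] open 0.0358 q6 1.76
turn about world z -0.0007 -> tool x 0.0007  level y,z [-0.0006 -0.0013]
shift now axes [-0.0001 -0.0017  0.0003] after turn [-0.0001 -0.0017  0.0003]
```

The collar is seated: the force rose to 16 N with no further travel. I'll relax and release.

```bash
python3 -m inch '[[[0,-0.0015,0,0,0,0,0],[0,0,0,0,0,0,0],[0,0,0,0,0,0,0]]]' 10; python3 -m inch '[[[0,0,0,0,0,0,0.6],[0,0,0,0,0,0,0.8],[0,0,0,0,0,0,1],[0,0,0,0,0,0,1],[0,0,0,0,0,0,1],[0,0,0,0,0,0,1],[0,0,0,0,0,0,1],[0,0,0,0,0,0,1]]]'; python3 -c "
from h import *
plan([.5454,-.015,.133],72.2)"
```

```text
t: 27.1
tool_pos: [0.5459, -0.0148, 0.1331]
orientation: [1.435, 1.045, -1.432]
force: [0.3, 0.0, -0.9]
opening: 0.0361
t: 27.9
tool_pos: [0.5468, -0.015, 0.1333]
orientation: [1.436, 1.044, -1.43]
force: [-0.1, 0.0, 1.4]
opening: 0.0919
t 27.90 pos [ 0.5468 -0.015   0.1333] jaw yaw -107.76 toolx [ 4.1e-03 -2.0e-04 -1.0e+00] F [-0.09  0.01  1.41] open 0.0919 q6 1.76
turn about world z -0.0007 -> tool x 0.0007  level y,z [-0.0011 -0.004 ]
shift now axes [ 0.0003 -0.0013  0.0004] after turn [ 0.0003 -0.0013  0.0004]
```

```bash
python3 -m inch '[[[-0.01,0,0,0,0,0,1],[-0.02,0,0,0,0,0,1],[-0.025,0,0,0,0,0,1],[-0.025,0,0,0,0,0,1],[-0.025,0,0,0,0,0,1],[-0.02,0,0,0,0,0,1],[-0.01,0,0,0,0,0,1],[0,0,0,0,0,0,1],[0,0,0,0,0,0,1]]]'; python3 - <<'E'
from h import *
plan()
w=cam("wrist","w7");s=cam("side","s7")
x=.5437;a=np.radians(-17.8)
print("pred collar top",proj(w,[x,-.0142,.155]),"bowl",proj(w,[.672,-.0556,.045]),"shade top",proj(w,[x+.13*np.cos(a),-.0142+.13*np.sin(a),.145]))
cv2.imwrite("pics/z7.png",np.hstack([cv2.resize(w["frame"],(400,300)),cv2.resize(s["frame"][120:270,220:420],(400,300))]))
E
```

```text
t: 28.8
tool_pos: [0.5456, -0.0149, 0.2774]
orientation: [1.436, 1.043, -1.43]
force: [-0.6, 0.5, -1.1]
opening: 0.0928
t 28.80 pos [ 0.5456 -0.0149  0.2774] jaw yaw -107.76 toolx [ 5.e-03 -3.e-04 -1.e+00] F [-0.55  0.49 -1.06] open 0.0928 q6 1.76
pred collar top [278.6 210.3] bowl [278.6  61.4] shade top [278.6  48.6]
```

View pics/z7.png

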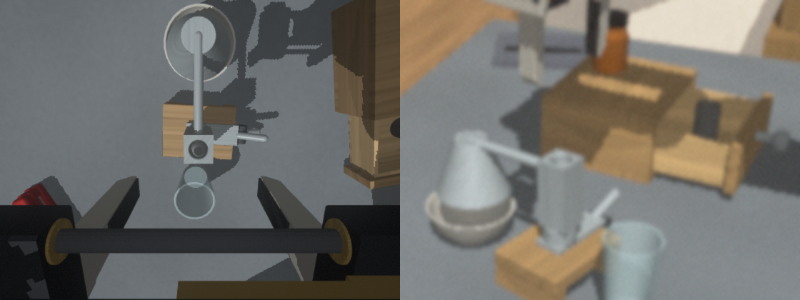

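The collar is home on the shoulder at wrist-tile (198,149), with the shaft tip visible in the bore. The shade (199,35) is over the bowl (200,42). The spacer stands in the drawer, and the jar and tumbler are upright. The gripper is clear, so I'll hand in the job.

```bash
python3 -c "
from plant import workorder,telemetry
print(telemetry.read_state()['t']); print(workorder.close_job())"
```

```text
28.9
the job is handed in; nothing more can be done
None
```

I put the spacer sleeve in the open drawer, where it is standing upright. I then lowered the lamp head's collar down the shaft in the grip until it sat on the shoulder, released it and backed the gripper off. The job was handed in at 28.9 s of the 58 s allowed; no verdict came back.

- **Collar seating:** it stopped at a TCP height of 0.133 m, the height I had worked out for fully home. Pressing down raised the force to 16 N with no further travel. This last press also drifted about 2 mm sideways, with about 10 N against the shaft, and I eased that off before opening the gripper.
- **Final pictures:** the collar is upright on the shoulder, the shade is over the bowl (about 6 mm apart by estimate), and the spacer is in the drawer. The bowl, tumbler and jar look undisturbed; only part of the stapler was in view, and I did not measure any of the four again.
- **Disagreements:** the views differed by 1–2 mm, within the camera calibration. One early sideways move overshot by 15 mm without touching anything, and I corrected it. No check failed.

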